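Lock a clevis pin with a spring cotter

TASK

Push the clevis pin fully home into its fork, then take the spring cotter by its orange tab out of the grey stand and press its straight leg down through the cross hole near the pin's end until the bow snaps over the pin and the clip sits fully down; let go. Where exactly the hole lies along the pin end is not known, so feel for it gently and never force the clip; leave the tape, the contactor and the screwdriver alone.

Things in the scene. Friction and masses are not known exactly. Their poses are not given: they have to be found in the camera images.
- clevis: Blue fork bracket, fixed. Origin: centre of its underside; z up. Base 100 (x) by 90 (y) mm; two cheeks, outer faces at y = +22 and -22 mm, tops at z = 82 mm, 44 mm wide; a dark link bar leaves between them to x = +85 mm. The steel pin, 24 mm diameter, runs along y, axis at x = 0, z = 62 mm; its head is on the +y side, its cross hole on the -y side
- pin_run (a point): Point on the pin's axis fixed to the bracket (axes as clevis), at x 0, y -26, z 62 mm of it: 4 mm outside the cheek. When the pin is home, the cross hole's centre lies on this axis, anywhere from 4 to 32 mm further out (toward -y). Hole: vertical, right through, 7.2 mm diameter, edges hardly broken; the pin's top is 12 mm above this point; the pin ends 18 mm beyond the hole
- pin (a joint): How far the pin is drawn out toward +y of the clevis, m: 0 = fully home, head against the cheek; starts 0.036 to 0.046. It slides stiffly (about 7 N) and stays where it is left
- pin_head (a point): Centre of the outer face of the pin's head (a disc 34 mm diameter, 8 mm thick), moves with the pin; push it toward -y of the clevis
- clip: Spring cotter (R-clip) of 5 mm wire, orange tab, 85 g, upright in the stand's slot, tab resting on its top; lift it straight out by 65 mm. Origin: blunt tip of the straight leg; z up along the leg; x toward the sprung bow. Tab: x -10 to 20, y -7 to 7, z 60 to 100 mm; grip it across y, centre x 5, z 86 mm. Bow: x 7 to 19 mm, lower end 10 mm above the tip, a fixed shoulder above, a sprung bump below
- clip_seat (a point): Point on the leg's axis, 36 mm above the tip (axes as clip): at the centre of the cross hole when fully home. Clip x must be square to the pin, pointing either way. Going down, the bow touches the pin when this point is about 20 mm above the pin's axis, takes about 5 to 15 N, and snaps over by about 6 mm above; the shoulder stops the clip 0 to 2 mm below. Let go, it leans a little
- bow (a joint): Angle by which the clip's sprung bow is bent open, rad: 0 relaxed, about 0.25 while it passes the pin's widest part, 0 again once snapped
- stand: Grey block 60 by 40 mm, 66 mm high, with a black foot 74 by 52 mm, fixed. Origin: centre of its underside. Slot in its top 24.5 (x) by 8 mm (y)
- tape: Red roll of tape lying flat, 67 mm diameter, 19 mm high, bystander; origin at centre of its underside
- contactor_unit: Black and white contactor, 78 by 45 by 78 mm, upright, bystander; origin at centre of its underside
- driver: Yellow-handled screwdriver, 209 mm long along its y, lying on the bench between robot and work, bystander; origin at centre of its underside
Mind the look-alikes: they are no part of the job. Of the things shaped like the clevis, the blue one is meant.

How it is judged:
By the outcome, as a careful person would: the job done as asked, in the order asked, and still so for the second after the job is handed in, with the robot touching nothing.
It also fails if it takes over 61 s, if anything falls off the work surface, if the arm or the gripper's body presses on something with over 40 N, if the wrist force passes 120 N, or if a joint passes its speed limit or range.

ROBOT

A 7-joint arm with a two-finger parallel gripper is mounted at the origin on a cart in front of the work surface, level with it; the furniture and walls round the work are solid. World frame = base frame: x ahead of the robot, y to its left, z up, the work surface at z = 0. Lengths are in m, angles in rad, forces in N, time in s.
With the tool pointing down it reaches from about 0.4 to 0.85 m from the base axis. Payload 10.4 kg.
Tool frame: the origin (TCP) lies at the very end of the fingers, on their centre line; the grasp point (between the pads) lies 19 mm behind it (manip.grip_point_offset is the distance from the TCP to the grasp point, in m); z points along the fingers, y is the line along which they close (so a half turn about z gives the same grasp; the last joint's range is limited). The gripper opens to 85 mm and grips with 20 to 120 N. Pads are 22 mm wide; open, the fingers measure 114 mm over their backs; the gripper's body (76 mm by 85 mm) begins 54 mm behind the grasp point. The pads swing forward as they close: fully open they stand 13 mm farther back than shut.
Start: joints at [1.101, 0.332, -0.065, 1.46, 0.022, 1.35, -0.088], TCP at [0.27, -0.564, 0.231] pointing down, gripper open.
Joint ranges: [-2.6, 2.6], [-0.5, 2.12], [-1.47, 1.34], [0.16, 2.42], [-1.27, 4.41], [0.06, 2.06], [-2.6, 2.6]. Speed limits (rad/s): [2.22, 2.22, 2.79, 2.79, 3.14, 3.14, 3.14].

INTERFACE

Orientations are given as a unit quaternion [x, y, z, w].
In Python, from workcell import manip gives the robot as it stands. The module is installed in compiled form; this text tells all that it offers.
- The arm moves only by the shell command python3 -m inch 'ROWS' [OPENING] [FORCE]. ROWS is JSON, a list of rows, each a list of 2 entries, a list of its own where there are three numbers: the shift along the tool's x, y, z each as a share of 0.08 m, from -1 to 1, then the turn, a rotation vector about the tool's x, y, z each as a share of 45 degrees, from -1 to 1. A call has exactly 10 rows; each row is the pose to reach, as a shift and turn from the pose commanded when the call began, along the tool's axes at that moment; what a row does not reach only later rows make up. A row lasts 1/10 s, in which the tool goes at most 50 mm and 8.59 degrees, less where a joint would pass 70% of its speed; a pose out of reach is approached as far as the arm can. A call with a number of a shift or a turn outside -1 to 1 is refused whole. A call with a gripper value outside its range is refused whole. OPENING is the opening, from 0 (shut) to 1 (fully open), set as the call begins (- or left out, the last holds). The fingers move at their own pace and stop on an object; FORCE is the grip in N (left out, the last holds). Time passes only in rows, so rows that repeat a pose let the fingers close, or fill a call up. It gives the time, the measured TCP pose, the force, the opening and the grip force at its end, in the units of the state.
- manip.get_obs(): the state, without advancing time (a new reading comes with each control period).
- manip.camera(name): name is "scene" or "side" or "wrist"; returns the picture (384x512x3 uint8, red, green, blue); there is no depth.
- manip.camera_params(name): a dict with "fov_y" (degrees; the focal length in pixels is half the picture's height over the tangent of half this angle, whatever the lens; pixels are square), "cx", "cy" (the principal point, pixels), "camera_from_world" (4x4, takes a point from world to camera coordinates); the wrist camera has in their place "T_tool_cam" (4x4, takes a point from camera to tool coordinates, whose origin is the TCP and whose axes are the flange's). Camera axes: x right, y up, looking along -z (the intrinsics and any distortion apply to the point x, -y, -z); pixel columns grow to the right and rows downward; lengths in m; the calibration is good to about 2 mm. The wrist camera is an equidistant fisheye: a pixel r from the principal point sees the ray r / f radians off the axis. A picture is of the moment at which its call begins: read the wrist's pose just before it. camera_params takes no time and is no camera call.
- manip.hand_in(): hands the job in; it is judged then, once.
The state is a dict: "clock": time; "joint_pos": joint angles; "joint_velocities": joint speeds; "tau": joint torques, N m; "position": TCP position; "ee_rot": TCP orientation; "ft_force": force on the tool from outside, world axes, zero at the start; "torque": the same for the moment, N m; "grip_width": opening from 0.0 (shut) to 1.0 (fully open); "grasp_force": force on a finger pad.
Only numpy, scipy, OpenCV 4.12 (cv2) and the standard library are available. Lean on these libraries where they do the work, as an engineer would, in place of code of your own. Each camera call takes 0.05 s, during which the arm holds its last target. There are 200 camera calls.

## Working session

There is one attempt and no reset: what is moved stays moved. The work goes in short steps, Python scripts to look and compute and a shell command to move; the robot and the scene stay as the last step left them, time stands still between calls to the robot, and variables do not carry over. Pictures are saved under pics/ and viewed, at most 10 in all, crops included, and the job is handed in when it is done.

```bash
mkdir -p pics; cat > h.py <<'E'
from workcell import manip
import numpy as np, cv2
from scipy.spatial.transform import Rotation as R
def cam(n): 
    o=manip.get_obs(); im=manip.camera(n); return im,o
def ray(n,u,v,o=None):
    p=manip.camera_params(n); f=192/np.tan(np.radians(p["fov_y"])/2)
    a=(u-p["cx"])/f; b=(v-p["cy"])/f
    if n=="wrist":
        t=np.hypot(a,b); s=np.sin(t)/t if t>1e-9 else 1; d=np.array([a*s,-b*s,-np.cos(t)])
        T=np.eye(4);T[:3,:3]=R.from_quat(o["ee_rot"]).as_matrix();T[:3,3]=o["position"]
        M=T@np.array(p["T_tool_cam"])
    else:
        d=np.array([a,-b,-1]); M=np.linalg.inv(np.array(p["camera_from_world"]))
    d=M[:3,:3]@d; return M[:3,3],d/np.linalg.norm(d)
def onz(n,u,v,z,o=None):
    c,d=ray(n,u,v,o); return c+d*(z-c[2])/d[2]
def tri(*rs):
    A=0;B=0
    for c,d in rs:
        P=np.eye(3)-np.outer(d,d);A=A+P;B=B+P@c
    x=np.linalg.solve(A,B); return x,[float(np.linalg.norm((np.eye(3)-np.outer(d,d))@(x-c))) for c,d in rs]
E
python3 - <<'E'
from h import *
for n in("scene","side","wrist"):
    im,o=cam(n); cv2.imwrite(f"pics/{n}0.png",im[:,:,::-1]); p=manip.camera_params(n); print(n,{k:np.round(v,3).tolist() for k,v in p.items()})
print(o)
E
```

```text
scene {'fov_y': 53.367, 'cx': 256.445, 'cy': 191.109, 'camera_from_world': [[0.902, -0.431, 0.021, -0.474], [0.28, 0.621, 0.732, -0.269], [-0.328, -0.655, 0.681, -0.992], [0.0, 0.0, 0.0, 1.0]]}
side {'fov_y': 46.927, 'cx': 255.878, 'cy': 187.476, 'camera_from_world': [[0.982, -0.187, 0.016, -0.564], [0.092, 0.554, 0.827, -0.145], [-0.164, -0.811, 0.562, -1.059], [0.0, 0.0, 0.0, 1.0]]}
wrist {'fov_y': 65.706, 'cx': 257.185, 'cy': 183.981, 'T_tool_cam': [[0.001, 0.96, 0.281, 0.071], [1.0, -0.001, 0.0, -0.001], [0.0, 0.281, -0.96, -0.143], [0.0, 0.0, 0.0, 1.0]]}
{'clock': 0.1, 'joint_pos': array([ 1.10138758,  0.3328232 , -0.0646868 ,  1.4608869 ,  0.02161298,
        1.3498793 , -0.08847501]), 'joint_velocities': array([ 0.00102488,  0.00036169,  0.00022999, -0.0019737 ,  0.00104076,
       -0.00017433,  0.00054636]), 'tau': array([ 1.87872414e-03, -6.26746702e+01,  4.97021154e-02, -3.92429495e+01,
        1.63833308e-02,  6.93199152e-03, -6.33860486e-05]), 'position': array([ 0.26989413, -0.56334206,  0.23057226]), 'ee_rot': array([ 9.75144753e-01,  2.21567793e-01, -1.80787491e-04, -6.24867017e-04]), 'ft_force': array([-0.47533491, -0.25379059, -0.02860341]), 'torque': array([-0.01715193, -0.01598495, -0.01916976]), 'grasp_force': 0.0, 'grip_width': 0.9990030572682528}
```

View pics/scene0.png

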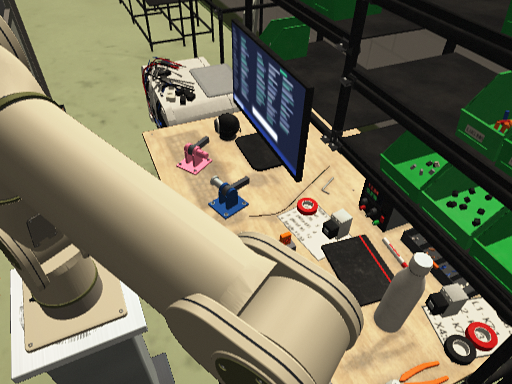

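View pics/side0.png

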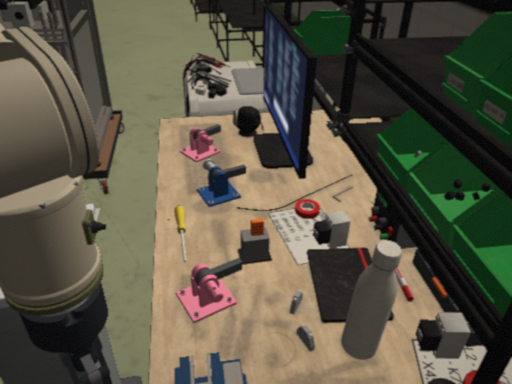

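The side view shows the blue clevis at about (218,185), the stand at (255,242) with the orange tab at (257,226), and the pink look-alikes at (200,150) and (206,290). The driver is at (182,235), the tape at (307,208), the contactor at (332,230) and a bottle at (370,300). The arm hides part of the scene view.

```bash
python3 - <<'E'
from h import *
s=cv2.imread("pics/side0.png"); c=cv2.imread("pics/scene0.png")
o=np.hstack([cv2.resize(s[140:270,170:300],None,fx=3,fy=3,interpolation=cv2.INTER_CUBIC),cv2.resize(c[165:265,200:300],(390,390),interpolation=cv2.INTER_CUBIC)])
cv2.imwrite("pics/crop0.png",o)
for nm,u,v,z in [("clevis base",218,191,.012),("stand top",256,235,.066),("tab top",257,220,.104),("driverhandle",180,215,.015),("driver tip",184,258,.005),("tape",307,208,.019),("contactor",332,228,.07),("bottle top",387,250,.2),("monitor base",285,150,0),("pink",206,296,0)]:
    print(nm,onz("side",u,v,z).round(3))
E
```

```text
clevis base [0.493 0.143 0.012]
stand top [ 0.55  -0.125  0.066]
tab top [ 0.553 -0.118  0.104]
driverhandle [0.382 0.046 0.015]
driver tip [ 0.383 -0.107  0.005]
tape [0.716 0.015 0.019]
contactor [ 0.728 -0.135  0.07 ]
bottle top [ 0.737 -0.358  0.2  ]
monitor base [0.743 0.363 0.   ]
pink [ 0.423 -0.227  0.   ]
```

View pics/crop0.png

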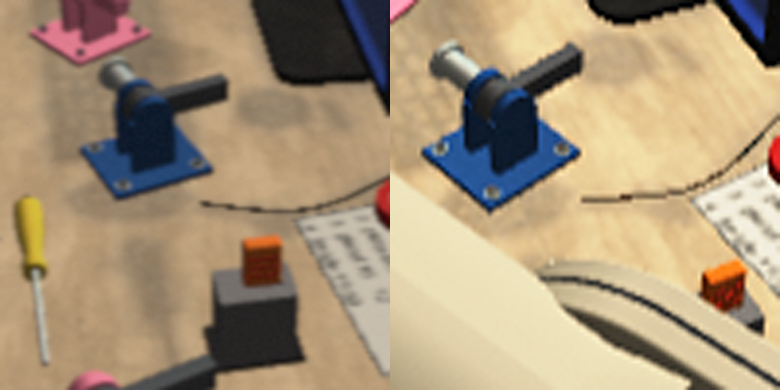

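```bash
python3 - <<'E'
from h import *
S=lambda u,v:(170+u/3,140+v/3); C=lambda u,v:(200+(u-390)/3.9,165+v/3.9)
for k,a,b in [("L",(82,150),(422,152)),("Rt",(212,167),(580,152)),("Bt",(122,198),(490,210)),("pinhead",(112,72),(442,62)),("tabR",(282,237),(746,268)),("tabL",(244,240),(702,276)),("barend",(226,85),(577,52))]:
    x,r=tri(ray("side",*S(*a)),ray("scene",*C(*b))); print(k,x.round(4),np.round(r,4))
for k,a in [("stTL",(212,280)),("stTR",(297,268)),("stTR2",(290,252))]: print(k,onz("side",*S(*a),.066).round(4))
for k,a in [("footL",(207,366)),("footR",(302,360))]: print(k,onz("side",*S(*a),.005).round(4))
E
```

```text
L [ 4.345e-01  1.728e-01 -2.000e-04] [0.0023 0.0023]
Rt [0.55   0.1073 0.012 ] [0.0024 0.0024]
Bt [ 0.4632  0.0909 -0.0022] [0.0037 0.0037]
pinhead [0.4685 0.2035 0.0644] [0.0034 0.0034]
tabR [ 0.5634 -0.1328  0.1138] [0.0032 0.0032]
tabL [ 0.5374 -0.1194  0.1039] [0.0032 0.0032]
barend [0.5746 0.1695 0.062 ] [0.001 0.001]
stTL [ 0.5162 -0.1133  0.066 ]
stTR [ 0.5834 -0.1102  0.066 ]
stTR2 [ 0.5821 -0.09    0.066 ]
footL [ 0.5074 -0.1423  0.005 ]
footR [ 0.5811 -0.1483  0.005 ]
```

The clevis sits at about (0.492, 0.140) with a yaw of about 16°, and the stand at about (0.55, -0.12). I'll travel toward the pin head.

```bash
for i in 1 2 3 4; do python3 -m inch '[[[0.08,-0.1,0],[0,0,0]],[[0.16,-0.2,0],[0,0,0]],[[0.24,-0.3,0],[0,0,0]],[[0.32,-0.4,0],[0,0,0]],[[0.4,-0.5,0],[0,0,0]],[[0.48,-0.6,0],[0,0,0]],[[0.56,-0.7,0],[0,0,0]],[[0.64,-0.8,0],[0,0,0]],[[0.72,-0.9,0],[0,0,0]],[[0.8,-1,0],[0,0,0]]]' 0 ; done
python3 - <<'E'
from h import *
im,o=cam("wrist"); cv2.imwrite("pics/w1.png",im[:,:,::-1]); print(o["position"],o["ee_rot"],o["joint_pos"]); np.save("w1.npy",o,allow_pickle=True)
E
```

```text
clock: 1.15
position: [0.2934, -0.463, 0.2313]
ee_rot: [0.975, 0.222, 0.0, 0.0]
ft_force: [-0.8, -0.1, -0.1]
grip_width: 0.004
grasp_force: 0.0
clock: 2.15
position: [0.3166, -0.3632, 0.2313]
ee_rot: [0.975, 0.222, 0.0, 0.0]
ft_force: [-0.2, -0.3, 0.5]
grip_width: 0.001
grasp_force: 0.0
clock: 3.15
position: [0.3397, -0.2634, 0.2313]
ee_rot: [0.975, 0.222, 0.0, 0.0]
ft_force: [0.4, -1.6, 0.3]
grip_width: -0.001
grasp_force: 0.0
clock: 4.15
position: [0.3629, -0.1636, 0.2313]
ee_rot: [0.975, 0.222, 0.0, 0.0]
ft_force: [0.7, -0.1, 0.3]
grip_width: 0.004
grasp_force: 0.0
[ 0.36287174 -0.1636324   0.23133455] [9.75145554e-01 2.21565212e-01 3.13714197e-05 6.54986939e-05] [ 0.77891728 -0.16341364 -0.4179646   1.98506867 -0.06838617  1.30655426
 -0.74017353]
```

View pics/w1.png

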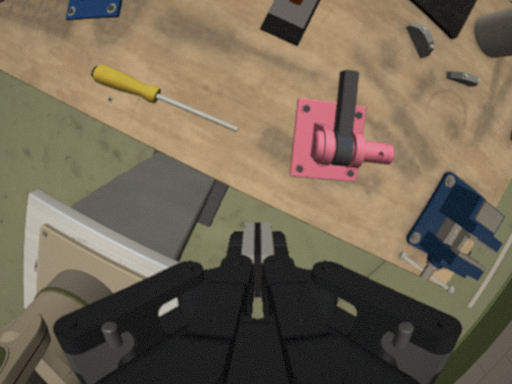

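The wrist view shows the stand at about (292,10), the blue clevis base corner at (95,5), the driver and a pink look-alike. I'll carry on.

```bash
for i in 1 2 3; do python3 -m inch '[[[0.08,-0.1,0],[0,0,0]],[[0.16,-0.2,0],[0,0,0]],[[0.24,-0.3,0],[0,0,0]],[[0.32,-0.4,0],[0,0,0]],[[0.4,-0.5,0],[0,0,0]],[[0.48,-0.6,0],[0,0,0]],[[0.56,-0.7,0],[0,0,0]],[[0.64,-0.8,0],[0,0,0]],[[0.72,-0.9,0],[0,0,0]],[[0.8,-1,0],[0,0,0]]]' 0 |grep pos; 
python3 - <<'E'
from h import *
im,o=cam("wrist"); k=int(o["clock"]*10); cv2.imwrite(f"pics/w_{k}.png",im[:,:,::-1]); print(k,o["position"]); np.save(f"w_{k}.npy",o,allow_pickle=True)
E
done
python3 -c "
import cv2,glob,numpy as np
f=sorted(glob.glob('pics/w_*.png'));a=[cv2.imread(x) for x in f];print(f)
cv2.imwrite('pics/m1.png',np.hstack([a[0][:250],a[2][:250]])[:, :] if 0 else np.vstack([a[0][:260],a[2][:300]]))"
```

```text
position: [0.386, -0.0638, 0.2313]
52 [ 0.38601569 -0.06382307  0.23131549]
position: [0.4092, 0.036, 0.2313]
62 [0.40915569 0.03599184 0.23131355]
position: [0.4323, 0.1358, 0.2313]
73 [0.43229833 0.13577463 0.23128005]
['pics/w_52.png', 'pics/w_62.png', 'pics/w_73.png']
```

View pics/m1.png

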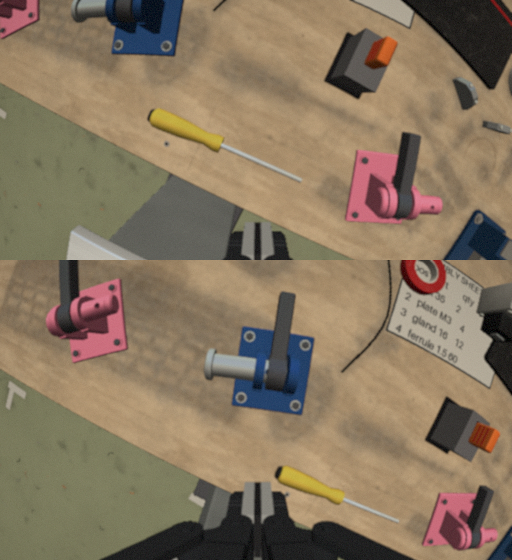

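The lower view (w_73) shows the clevis base corners at about (240,66), (314,77), (303,153) and (233,146), the head face at (207,105), and the tab at (485,178). In the upper view (w_52) the tab is at (380,52).

```bash
python3 - <<'E'
from h import *
o=np.load("w_73.npy",allow_pickle=True).item(); o5=np.load("w_52.npy",allow_pickle=True).item(); o6=np.load("w_62.npy",allow_pickle=True).item()
w=lambda u,v,z,o=o: onz("wrist",u,v,z,o)
c=[w(u,v,.01) for u,v in((240,66),(314,77),(303,153),(233,146))]
print(np.round(c,4),"mean",np.mean(c,0).round(4))
ex=c[0]-c[3]+c[1]-c[2]; ey=c[0]-c[1]+c[3]-c[2]
print("yaw",np.degrees(np.arctan2(ex[1],ex[0])),np.degrees(np.arctan2(-ey[0],ey[1])),np.linalg.norm(ex)/2,np.linalg.norm(ey)/2)
print("head",w(207,105,.062))
# orange tab
for k,oo in((52,o5),(62,o6),(73,o)):
    im=cv2.imread(f"pics/w_{k}.png"); h=cv2.cvtColor(im,cv2.COLOR_BGR2HSV); m=cv2.inRange(h,(5,170,120),(18,255,255))
    n,l,st,ce=cv2.connectedComponentsWithStats(m)
    for i in range(1,n):
        if st[i,4]>100: print(k,st[i],ce[i],w(*ce[i],.095,oo).round(4))
for n in("side","scene"):
    im=cv2.imread(f"pics/{n}0.png"); h=cv2.cvtColor(im,cv2.COLOR_BGR2HSV); m=cv2.inRange(h,(5,170,120),(18,255,255))
    q,l,st,ce=cv2.connectedComponentsWithStats(m)
    for i in range(1,q):
        if st[i,4]>40: print(n,st[i],ce[i])
E
```

```text
[[0.5239 0.2039 0.01  ]
 [0.5518 0.1176 0.01  ]
 [0.4609 0.087  0.01  ]
 [0.4309 0.1695 0.01  ]] mean [0.4919 0.1445 0.01  ]
yaw 19.452146445738606 18.953361213850425 0.09753437237213006 0.08920771603778054
head [0.46833826 0.21256832 0.062     ]
52 [368  37  29  28 439] [383.95216401  49.77676538] [ 0.5529 -0.1202  0.095 ]
62 [434 107  25  28 366] [447.63934426 119.31693989] [ 0.5536 -0.1217  0.095 ]
73 [477 163  22  29 249] [489.93975904 177.44578313] [ 0.554  -0.1233  0.095 ]
side [251 219  13   4  43] [257.02325581 220.62790698]
side [433 278  14  17  67] [439.44776119 285.88059701]
scene [280 232  11   6  41] [285.36585366 234.51219512]
scene [399 361  41  20 244] [417.25       369.70491803]
scene [404 376  45   8 136] [432.58088235 380.82352941]
```

```bash
python3 -m inch '[[[0.1,-0.12,0],[0,0,0.02]],[[0.2,-0.24,0],[0,0,0.04]],[[0.3,-0.36,0],[0,0,0.06]],[[0.4,-0.48,0],[0,0,0.08]],[[0.5,-0.6,0],[0,0,0.1]],[[0.6,-0.7,0.05],[0,0,0.12]],[[0.7,-0.8,0.1],[0,0,0.14]],[[0.8,-0.9,0.2],[0,0,0.14]],[[0.87,-1,0.3],[0,0,0.14]],[[0.87,-1,0.4],[0,0,0.14]]]' 0 |grep -E "pos|rot"
for i in 1 2; do python3 -m inch '[[[0,-0.03,0.1],[0,0,0]],[[0,-0.03,0.2],[0,0,0]],[[0,-0.03,0.3],[0,0,0]],[[0,-0.03,0.4],[0,0,0]],[[0,-0.03,0.5],[0,0,0]],[[0,-0.03,0.6],[0,0,0]],[[0,-0.03,0.7],[0,0,0]],[[0,-0.03,0.8],[0,0,0]],[[0,-0.03,0.9],[0,0,0]],[[0,-0.03,0.93],[0,0,0]]]' 0; done
python3 - <<'E'
from h import *
o=manip.get_obs(); c=np.array([.4919,.1445,0]); a=np.radians(19.2); M=np.array([[np.cos(a),np.sin(a),0],[-np.sin(a),np.cos(a),0],[0,0,1]])
print("in clevis",M@(o["position"]-c))
E
```

```text
position: [0.4601, 0.2384, 0.1988]
ee_rot: [0.986, 0.168, -0.0, -0.001]
clock: 9.35
position: [0.4592, 0.2392, 0.1239]
ee_rot: [0.986, 0.168, -0.001, 0.0]
ft_force: [-0.7, 0.4, 0.5]
grip_width: 0.002
grasp_force: 0.0
clock: 10.35
position: [0.4583, 0.2414, 0.0495]
ee_rot: [0.986, 0.168, -0.001, 0.0]
ft_force: [-0.0, -0.5, 0.6]
grip_width: -0.0
grasp_force: 0.0
in clevis [0.00016208 0.10259785 0.04946358]
```

```bash
python3 -m inch '[[[0,0.06,0],[0,0,0]],[[0,0.12,0],[0,0,0]],[[0,0.18,0],[0,0,0]],[[0,0.24,0],[0,0,0]],[[0,0.3,0],[0,0,0]],[[0,0.36,0],[0,0,0]],[[0,0.43,0],[0,0,0]],[[0,0.5,0],[0,0,0]],[[0,0.57,0],[0,0,0]],[[0,0.64,0],[0,0,0]]]'
python3 -m inch '[[[0,0.01,0],[0,0,0]],[[0,0.02,0],[0,0,0]],[[0,0.03,0],[0,0,0]],[[0,0.04,0],[0,0,0]],[[0,0.05,0],[0,0,0]],[[0,0.06,0],[0,0,0]],[[0,0.07,0],[0,0,0]],[[0,0.08,0],[0,0,0]],[[0,0.09,0],[0,0,0]],[[0,0.1,0],[0,0,0]]]'
```

```text
clock: 11.35
position: [0.4745, 0.1946, 0.0508]
ee_rot: [0.986, 0.168, -0.001, -0.001]
ft_force: [-7.4, 6.3, 3.3]
grip_width: -0.001
grasp_force: 3.7
clock: 12.35
position: [0.477, 0.1871, 0.0507]
ee_rot: [0.986, 0.168, -0.001, -0.001]
ft_force: [-6.8, 5.7, 3.2]
grip_width: -0.002
grasp_force: 3.6
```

```bash
python3 -m inch '[[[0,0.015,0],[0,0,0]],[[0,0.03,0],[0,0,0]],[[0,0.045,0],[0,0,0]],[[0,0.06,0],[0,0,0]],[[0,0.07,0],[0,0,0]],[[0,0.08,0],[0,0,0]],[[0,0.09,0],[0,0,0]],[[0,0.1,0],[0,0,0]],[[0,0.1,0],[0,0,0]],[[0,0.1,0],[0,0,0]]]'
```

```text
clock: 13.35
position: [0.4777, 0.1847, 0.0508]
ee_rot: [0.985, 0.17, -0.001, -0.004]
ft_force: [-12.9, 22.1, 0.8]
grip_width: -0.003
grasp_force: 12.4
```

The pin hit its stop at about 25 N, so it is home. I'll retreat, rise and head for the stand, looking at the pin end on the way.

```bash
python3 -m inch '[[[0,-0.15,0],[0,0,0]],[[0,-0.3,0],[0,0,0]],[[0,-0.4,-0.1],[0,0,0]],[[0,-0.4,-0.25],[0,0,0]],[[0,-0.4,-0.4],[0,0,0]],[[0,-0.4,-0.55],[0,0,0]],[[0,-0.4,-0.7],[0,0,0]],[[0,-0.4,-0.85],[0,0,0]],[[0,-0.4,-1],[0,0,0]],[[0,-0.4,-1],[0,0,0]]]'|grep -E "pos|ft"
for i in 1 2; do python3 -m inch '[[[0,0.1,-0.05],[0,0,0]],[[0,0.2,-0.1],[0,0,0]],[[0,0.3,-0.15],[0,0,0]],[[0,0.4,-0.2],[0,0,0]],[[0,0.5,-0.2],[0,0,0]],[[0,0.6,-0.2],[0,0,0]],[[0,0.7,-0.2],[0,0,0]],[[0,0.8,-0.2],[0,0,0]],[[0,0.9,-0.2],[0,0,0]],[[0,1,-0.2],[0,0,0]]]' |grep -E "pos|ft"
python3 - <<'E'
from h import *
im,o=cam("wrist"); k=int(o["clock"]*10); cv2.imwrite(f"pics/v_{k}.png",im[:,:,::-1]); print(k,o["position"]); np.save(f"v_{k}.npy",o,allow_pickle=True)
E
done
python3 -c "
import cv2,glob,numpy as np
f=sorted(glob.glob('pics/v_*.png'));a=[cv2.imread(x) for x in f];print(f)
cv2.imwrite('pics/m2.png',np.vstack([a[0][:300],a[1][:300]]))"
```

```text
position: [0.4713, 0.2088, 0.1323]
ft_force: [0.2, -0.1, -0.2]
position: [0.497, 0.1323, 0.1464]
ft_force: [-0.7, -0.0, -0.1]
153 [0.49701108 0.13234432 0.14643746]
position: [0.5234, 0.0569, 0.1624]
ft_force: [-0.5, 0.6, -0.2]
164 [0.52341899 0.05685028 0.16241306]
['pics/v_153.png', 'pics/v_164.png']
```

View pics/m2.png

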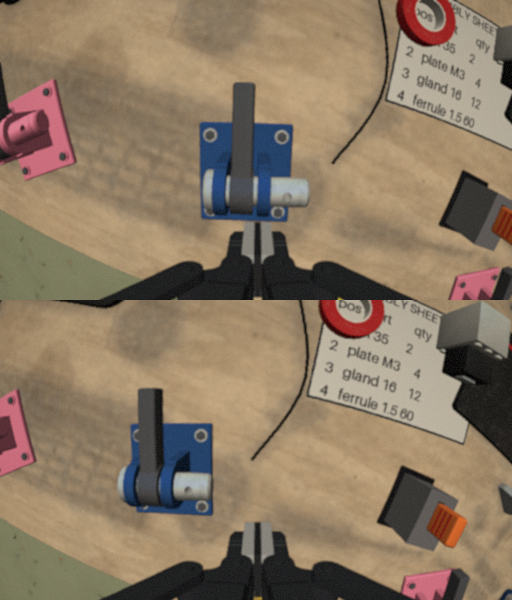

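The hole is visible at about (291,198) in v_153 and (192,192) in v_164. I'll zoom in on the hole and the tab.

```bash
python3 - <<'E'
import cv2,numpy as np
a=cv2.imread("pics/v_153.png");b=cv2.imread("pics/v_164.png")
z=lambda i,x,y,w,h,f: cv2.resize(i[y:y+h,x:x+w],None,fx=f,fy=f,interpolation=cv2.INTER_CUBIC)
t=np.hstack([z(a,255,165,60,45,6),z(b,160,160,60,45,6)])
d=cv2.resize(b[155:255,370:490],(360,300),interpolation=cv2.INTER_CUBIC)
e=cv2.resize(a[110:230,195:315],(360,300),interpolation=cv2.INTER_CUBIC)
cv2.imwrite("pics/z2.png",np.vstack([t,np.hstack([d,e])]))
E
```

```text
(no output)
```

View pics/z2.png

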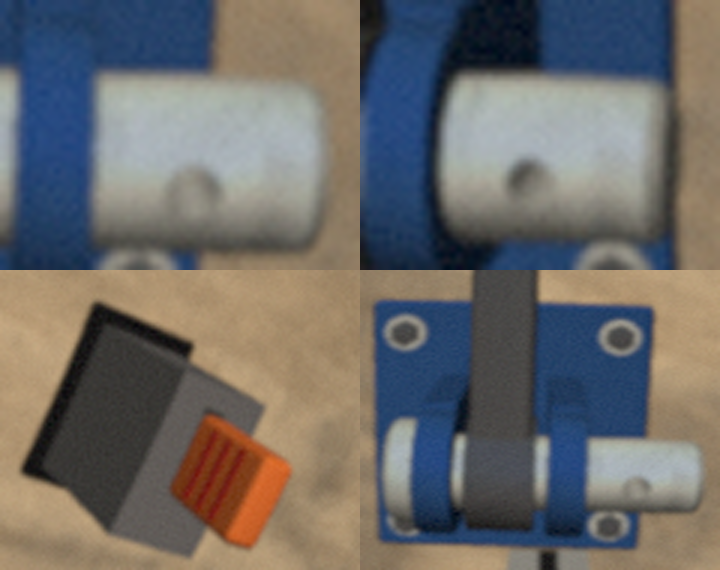

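```bash
python3 - <<'E'
from h import *
A=np.load("v_153.npy",allow_pickle=True).item(); B=np.load("v_164.npy",allow_pickle=True).item()
w=lambda p,z,o: onz("wrist",p[0],p[1],z,o)
c=[w(p,.01,A) for p in((200.7,122.8),(292.3,125.2),(287.7,221.2),(201.7,218.8))]
m=np.mean(c,0);ex=c[0]-c[3]+c[1]-c[2]; ey=c[0]-c[1]+c[3]-c[2]
print("clevis",m,np.degrees(np.arctan2(ex[1],ex[0])),np.degrees(np.arctan2(-ey[0],ey[1])),np.linalg.norm(ex)/2,np.linalg.norm(ey)/2)
a=np.radians(19.2)
h1=w((287.2,197.2),.073,A);h2=w((187.8,190),.073,B); x,r=tri(ray("wrist",287.2,197.2,A),ray("wrist",187.8,190,B))
e1=w((308.7,192.5),.062,A);e2=w((212,186),.062,B)
M=np.array([[np.cos(a),np.sin(a),0],[-np.sin(a),np.cos(a),0],[0,0,1]])
for k,p in(("h1",h1),("h2",h2),("tri",x),("end1",e1),("end2",e2)): print(k,p.round(4),"clevis",(M@(p-m)).round(4))
g=lambda u,v:(370+u/3,155+(v-270)/3)
st=[w(g(*p),.066,B) for p in((190,362),(110,532),(190,555),(263,404))]; print("stand",np.round(st,4))
for i,j in((1,0),(2,3)):
  d=st[j]-st[i]; print(np.degrees(np.arctan2(d[1],d[0])),np.linalg.norm(d))
d=st[0]-st[3];print(np.linalg.norm(d),np.mean(st,0))
t=[w(g(*p),.106,B) for p in((262,455),(232,540),(250,548),(290,465))]; print("tab",np.round(t,4),np.mean(t,0).round(4)); d=t[0]-t[1];print(np.degrees(np.arctan2(d[1],d[0])),np.linalg.norm(d))
E
```

```text
clevis [0.49207176 0.14391242 0.01      ] 17.740522000116698 17.696120615246116 0.09771682083148601 0.08762249725200295
h1 [0.5014 0.1103 0.073 ] clevis [-0.0023 -0.0348  0.063 ]
h2 [0.5015 0.1116 0.073 ] clevis [-0.0017 -0.0336  0.063 ]
tri [0.5026 0.1111 0.0764] clevis [-0.0009 -0.0345  0.0664]
end1 [0.5077 0.0927 0.062 ] clevis [-0.002  -0.0535  0.052 ]
end2 [0.508  0.0937 0.062 ] clevis [-0.0014 -0.0527  0.052 ]
stand [[ 0.578  -0.1013  0.066 ]
 [ 0.516  -0.1024  0.066 ]
 [ 0.5169 -0.1408  0.066 ]
 [ 0.5755 -0.1394  0.066 ]]
0.9944990586125461 0.061987669857739514
1.39685291733248 0.05864839368399709
0.0381409788553902 [ 0.54660071 -0.12099758  0.066     ]
tab [[ 0.5645 -0.1114  0.106 ]
 [ 0.5375 -0.1167  0.106 ]
 [ 0.537  -0.1258  0.106 ]
 [ 0.565  -0.1245  0.106 ]] [ 0.551  -0.1196  0.106 ]
11.303305170398692 0.027433546230265657
```

```bash
python3 -m inch '[[[-0.02,0.1,0],[0,0,0.05]],[[-0.04,0.2,0],[0,0,0.1]],[[-0.06,0.3,0],[0,0,0.15]],[[-0.08,0.4,0],[0,0,0.2]],[[-0.1,0.5,0],[0,0,0.25]],[[-0.12,0.6,0],[0,0,0.3]],[[-0.14,0.7,0],[0,0,0.35]],[[-0.16,0.8,0],[0,0,0.4]],[[-0.18,0.9,0],[0,0,0.4]],[[-0.2,1,0],[0,0,0.4]]]' 0.5 |grep -E "pos|ft|rot"
python3 -m inch '[[[0.02,0.1,0],[0,0,0]],[[0.04,0.2,0],[0,0,0]],[[0.06,0.3,0],[0,0,0]],[[0.08,0.4,0],[0,0,0]],[[0.1,0.5,0],[0,0,0]],[[0.12,0.6,0],[0,0,0]],[[0.14,0.7,0.05],[0,0,0]],[[0.16,0.8,0.1],[0,0,0]],[[0.18,0.9,0.15],[0,0,0]],[[0.18,1,0.2],[0,0,0]]]' 0.5 |grep -E "pos|ft|rot"
python3 - <<'E'
from h import *
im,o=cam("wrist"); cv2.imwrite("pics/t.png",im[:,:,::-1]); print(o["position"]); np.save("t.npy",o,allow_pickle=True)
h=cv2.cvtColor(im,cv2.COLOR_RGB2HSV); m=cv2.inRange(h,(5,150,100),(20,255,255))
n,l,st,ce=cv2.connectedComponentsWithStats(m)
for i in range(1,n):
    if st[i,4]>100: print(st[i],ce[i],cv2.minAreaRect(np.argwhere(l==i)[:,::-1].astype(np.float32)))
cv2.imwrite("pics/t2.png",cv2.resize(im[100:300,157:407,::-1],(750,600),interpolation=cv2.INTER_CUBIC))
E
```

```text
position: [0.5347, -0.024, 0.1625]
ee_rot: [1.0, 0.012, 0.0, 0.0]
ft_force: [0.3, -1.0, -0.0]
position: [0.5509, -0.1036, 0.1459]
ee_rot: [1.0, 0.011, -0.0, -0.0]
ft_force: [0.1, -0.4, -0.2]
[ 0.55085081 -0.10360294  0.1459463 ]
[ 272  174   23   55 1082] [282.62292052 201.77634011] ((282.9999694824219, 200.99998474121094), (21.999996185302734, 53.99999237060547), 0.0)
```

View pics/t2.png

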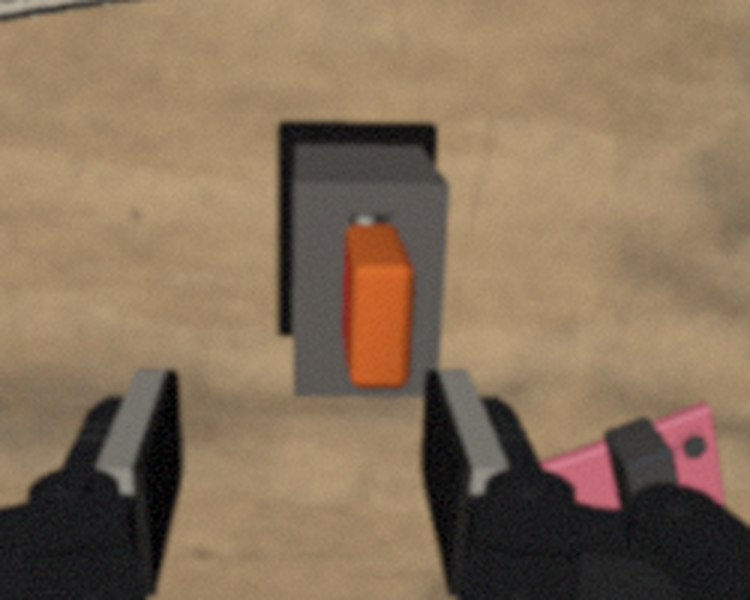

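```bash
python3 - <<'E'
from h import *
o=np.load("t.npy",allow_pickle=True).item()
g=lambda u,v:(157+u/3,100+v/3)
t=[onz("wrist",*g(*p),.106,o) for p in((355,264),(411,264),(354,385),(406,387))]
m=np.mean(t,0); print(np.round(t,4),m)
T=R.from_quat(o["ee_rot"]).as_matrix().T
print("tool shift /0.08:",T@(np.r_[m[:2],.073]-o["position"])/.08)
E
```

```text
[[ 0.5654 -0.1143  0.106 ]
 [ 0.5657 -0.1264  0.106 ]
 [ 0.5368 -0.1153  0.106 ]
 [ 0.5365 -0.1272  0.106 ]] [ 0.55107894 -0.1207909   0.106     ]
tool shift /0.08: [-0.00178371  0.21497712  0.91180146]
```

```bash
python3 -m inch '[[[0,0.1,0],[0,0,0]],[[0,0.215,0],[0,0,0]],[[0,0.215,0.12],[0,0,0]],[[0,0.215,0.24],[0,0,0]],[[0,0.215,0.36],[0,0,0]],[[0,0.215,0.48],[0,0,0]],[[0,0.215,0.6],[0,0,0]],[[0,0.215,0.72],[0,0,0]],[[0,0.215,0.84],[0,0,0]],[[0,0.215,0.91],[0,0,0]]]' 0.5
python3 -m inch '[[[0,0,0],[0,0,0]],[[0,0,0],[0,0,0]],[[0,0,0],[0,0,0]],[[0,0,0],[0,0,0]],[[0,0,0],[0,0,0]],[[0,0,0],[0,0,0]],[[0,0,0],[0,0,0]],[[0,0,0],[0,0,0]],[[0,0,-0.03],[0,0,0]],[[0,0,-0.06],[0,0,0]]]' 0 60
```

```text
clock: 19.5
position: [0.5509, -0.1201, 0.0726]
ee_rot: [1.0, 0.011, -0.0, -0.0]
ft_force: [0.1, 0.7, 0.2]
grip_width: 0.503
grasp_force: 0.0
clock: 20.5
position: [0.551, -0.1201, 0.0785]
ee_rot: [1.0, 0.011, -0.0, -0.0]
ft_force: [0.3, 0.5, -1.3]
grip_width: 0.153
grasp_force: 59.7
```

```bash
python3 -m inch '[[[0,0,-0.1],[0,0,0]],[[0,0,-0.2],[0,0,0]],[[0,0,-0.3],[0,0,0]],[[0,0,-0.4],[0,0,0]],[[0,0,-0.5],[0,0,0]],[[0,0,-0.6],[0,0,0]],[[0,0,-0.7],[0,0,0]],[[0,0,-0.8],[0,0,0]],[[0,0,-0.9],[0,0,0]],[[0,0,-1],[0,0,0]]]'
python3 - <<'E'
from h import *
im,o=cam("side"); np.save("l.npy",o,allow_pickle=True); cv2.imwrite("pics/l_side.png",im[:,:,::-1])
w,_=cam("wrist"); cv2.imwrite("pics/l_w.png",w[:,:,::-1])
a=cv2.resize(im[165:265,205:305,::-1],(400,400),interpolation=cv2.INTER_CUBIC)
b=cv2.resize(w[150:250,207:307,::-1],(400,400),interpolation=cv2.INTER_CUBIC)
cv2.imwrite("pics/l.png",np.hstack([a,b]))
E
```

```text
clock: 21.5
position: [0.5512, -0.1202, 0.1592]
ee_rot: [1.0, 0.011, 0.0, 0.0]
ft_force: [0.2, 0.6, -0.3]
grip_width: 0.151
grasp_force: 59.7
```

View pics/l.png

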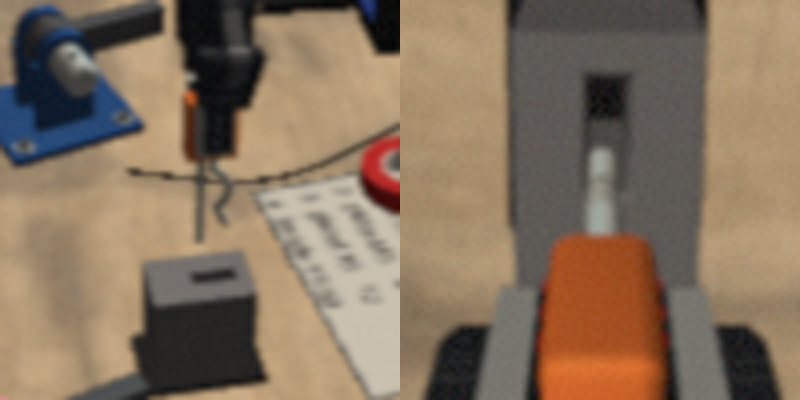

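Lifted: the side view shows the leg on the -x side and the bow on the +x side, so clip x equals tool x and the leg is 5 mm toward tool -x. I'll carry it above the hole and turn to match the clevis yaw.

```bash
python3 -m inch '[[[0,-0.05,-0.1],[0,0,0]],[[-0.02,-0.15,-0.2],[0,0,0]],[[-0.04,-0.25,-0.2],[0,0,0]],[[-0.06,-0.36,-0.2],[0,0,0]],[[-0.08,-0.47,-0.2],[0,0,0]],[[-0.1,-0.58,-0.2],[0,0,0]],[[-0.12,-0.68,-0.2],[0,0,0]],[[-0.14,-0.78,-0.2],[0,0,0]],[[-0.16,-0.88,-0.2],[0,0,0]],[[-0.165,-0.975,-0.2],[0,0,0]]]'|grep -E "pos|ft"
python3 -m inch '[[[-0.02,-0.1,0],[0,0,0]],[[-0.04,-0.2,0],[0,0,0]],[[-0.06,-0.3,0],[0,0,0]],[[-0.08,-0.4,0],[0,0,0]],[[-0.1,-0.5,0],[0,0,0]],[[-0.12,-0.6,0],[0,0,0]],[[-0.14,-0.7,0],[0,0,0]],[[-0.15,-0.8,0],[0,0,0]],[[-0.16,-0.9,0],[0,0,0]],[[-0.165,-0.975,0],[0,0,0]]]'|grep -E "pos|ft"
python3 -m inch '[[[-0.02,-0.12,0],[0,0,-0.05]],[[-0.04,-0.24,0],[0,0,-0.1]],[[-0.06,-0.36,0],[0,0,-0.15]],[[-0.08,-0.48,0],[0,0,-0.2]],[[-0.1,-0.6,0],[0,0,-0.25]],[[-0.12,-0.72,0],[0,0,-0.3]],[[-0.14,-0.84,0],[0,0,-0.35]],[[-0.15,-0.95,0],[0,0,-0.38]],[[-0.165,-0.97,0],[0,0,-0.38]],[[-0.165,-0.97,0],[0,0,-0.38]]]'
python3 - <<'E'
from h import *
o=manip.get_obs(); T=R.from_quat(o["ee_rot"]).as_matrix()
print("tip",o["position"]+T@np.array([-.005,0,0]),np.degrees(np.arctan2(T[1,0],T[0,0])), o["joint_pos"])
ims=[]
for n,(u,v) in (("wrist",(257,215)),("side",None),("scene",None)) if 0 else (("wrist",(257,215)),("side",(222,178)),("scene",(240,185))):
    im,o=cam(n); cv2.imwrite(f"pics/hov_{n}.png",im[:,:,::-1]); np.save("hov.npy",o,allow_pickle=True)
    ims.append(cv2.resize(im[v-45:v+45,u-30:u+30,::-1],(266,400),interpolation=cv2.INTER_CUBIC))
cv2.imwrite("pics/hov.png",np.hstack(ims))
E
```

```text
position: [0.5361, -0.0418, 0.1745]
ft_force: [-0.5, -0.2, -0.3]
position: [0.5212, 0.036, 0.1745]
ft_force: [0.7, -0.6, -0.5]
clock: 24.6
position: [0.5062, 0.1127, 0.1745]
ee_rot: [0.987, 0.16, -0.0, 0.0]
ft_force: [0.2, -0.2, -0.1]
grip_width: 0.155
grasp_force: 59.6
tip [0.50143978 0.11113761 0.1744771 ] 18.412259929184703 [ 0.48270398  0.24470194 -0.88700581  1.77851079  0.20189817  1.21350368
 -1.71037486]
```

View pics/hov.png

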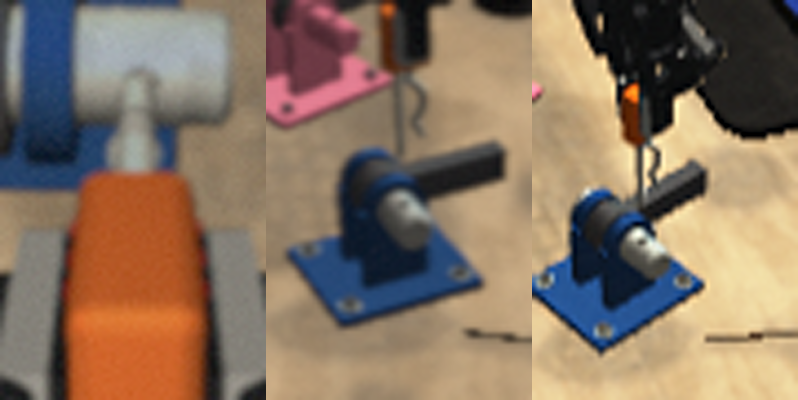

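The hole shows in the wrist view at about (259,188), nearly in line with the leg, and in the scene view at about (234.4,194.6), directly below the leg tip at (234.4,186.7). I'll cross-check these.

```bash
python3 - <<'E'
from h import *
o=np.load("hov.npy",allow_pickle=True).item()
print("wrist hole",onz("wrist",259.3,188,.074,o))
print("scene hole",onz("scene",234.4,194.6,.0735))
print("scene tip",onz("scene",234.4,186.7,.108), "side tip",onz("side",192+(400-266)/4.43,133+152/4.43,.108))
E
```

```text
wrist hole [0.50282523 0.10981805 0.074     ]
scene hole [0.49829796 0.10439072 0.0735    ]
scene tip [0.49814836 0.10240867 0.108     ] side tip [0.50339018 0.11241124 0.108     ]
```

```bash
python3 -m inch '[[[0,0,0.04],[0,0,0]],[[0,0,0.08],[0,0,0]],[[0.005,0,0.12],[0,0,0]],[[0.005,0,0.16],[0,0,0]],[[0.005,0,0.2],[0,0,0]],[[0.005,0,0.24],[0,0,0]],[[0.005,0,0.28],[0,0,0]],[[0.005,0,0.31],[0,0,0]],[[0.005,0,0.34],[0,0,0]],[[0.005,0,0.36],[0,0,0]]]'
python3 -m inch '[[[0,0,0.01],[0,0,0]],[[0,0,0.02],[0,0,0]],[[0,0,0.03],[0,0,0]],[[0,0,0.04],[0,0,0]],[[0,0,0.05],[0,0,0]],[[0,0,0.06],[0,0,0]],[[0,0,0.07],[0,0,0]],[[0,0,0.08],[0,0,0]],[[0,0,0.09],[0,0,0]],[[0,0,0.1],[0,0,0]]]'
```

```text
clock: 25.75
position: [0.5067, 0.1126, 0.1455]
ee_rot: [0.987, 0.16, -0.0, 0.0]
ft_force: [-0.4, 0.1, -0.7]
grip_width: 0.157
grasp_force: 59.6
clock: 26.75
position: [0.5067, 0.1126, 0.1376]
ee_rot: [0.987, 0.16, 0.0, 0.0]
ft_force: [-0.2, -0.3, -1.5]
grip_width: 0.156
grasp_force: 59.6
```

```bash
python3 -m inch '[[[0,0,0.005],[0,0,0]],[[0,0,0.01],[0,0,0]],[[0,0,0.015],[0,0,0]],[[0,0,0.02],[0,0,0]],[[0,0,0.025],[0,0,0]],[[0,0,0.03],[0,0,0]],[[0,0,0.035],[0,0,0]],[[0,0,0.04],[0,0,0]],[[0,0,0.045],[0,0,0]],[[0,0,0.05],[0,0,0]]]'
```

```text
clock: 27.75
position: [0.5067, 0.1126, 0.1337]
ee_rot: [0.987, 0.16, 0.0, 0.0]
ft_force: [0.9, -0.5, -0.7]
grip_width: 0.155
grasp_force: 59.6
```

There is no contact with the tip about 7 mm below the pin top, so the leg is in the hole. I'll continue.

```bash
python3 -m inch '[[[0,0,0.02],[0,0,0]],[[0,0,0.04],[0,0,0]],[[0,0,0.06],[0,0,0]],[[0,0,0.08],[0,0,0]],[[0,0,0.1],[0,0,0]],[[0,0,0.12],[0,0,0]],[[0,0,0.14],[0,0,0]],[[0,0,0.16],[0,0,0]],[[0,0,0.18],[0,0,0]],[[0,0,0.2],[0,0,0]]]'
```

```text
clock: 28.75
position: [0.5071, 0.1129, 0.1179]
ee_rot: [0.987, 0.16, 0.001, -0.0]
ft_force: [1.7, 1.9, 0.7]
grip_width: 0.155
grasp_force: 59.9
```

```bash
python3 -m inch '[[[0.003,-0.002,0.01],[0,0,0]],[[0.006,-0.004,0.02],[0,0,0]],[[0.006,-0.004,0.035],[0,0,0]],[[0.006,-0.004,0.05],[0,0,0]],[[0.006,-0.004,0.065],[0,0,0]],[[0.006,-0.004,0.08],[0,0,0]],[[0.006,-0.004,0.095],[0,0,0]],[[0.006,-0.004,0.11],[0,0,0]],[[0.006,-0.004,0.125],[0,0,0]],[[0.006,-0.004,0.14],[0,0,0]]]'
```

```text
clock: 29.75
position: [0.5081, 0.1131, 0.1069]
ee_rot: [0.987, 0.16, 0.001, 0.0]
ft_force: [5.9, 2.1, 2.9]
grip_width: 0.153
grasp_force: 60.2
```

```bash
python3 -m inch '[[[0,0,0.015],[0,0,0]],[[0,0,0.03],[0,0,0]],[[0,0,0.045],[0,0,0]],[[0,0,0.06],[0,0,0]],[[0,0,0.075],[0,0,0]],[[0,0,0.09],[0,0,0]],[[0,0,0.1],[0,0,0]],[[0,0,0.11],[0,0,0]],[[0,0,0.12],[0,0,0]],[[0,0,0.13],[0,0,0]]]'
```

```text
clock: 30.75
position: [0.5064, 0.1127, 0.0956]
ee_rot: [0.987, 0.16, -0.001, 0.0]
ft_force: [1.7, 0.2, -1.5]
grip_width: 0.154
grasp_force: 59.6
```

```bash
python3 -m inch '[[[0,0,0.006],[0,0,0]],[[0,0,0.012],[0,0,0]],[[0,0,0.018],[0,0,0]],[[0,0,0.024],[0,0,0]],[[0,0,0.03],[0,0,0]],[[0,0,0.036],[0,0,0]],[[0,0,0.042],[0,0,0]],[[0,0,0.048],[0,0,0]],[[0,0,0.05],[0,0,0]],[[0,0,0.05],[0,0,0]]]'
```

```text
clock: 31.75
position: [0.5074, 0.1131, 0.0923]
ee_rot: [0.987, 0.16, 0.0, 0.0]
ft_force: [0.5, 0.4, 1.8]
grip_width: 0.153
grasp_force: 59.8
```

```bash
python3 -m inch '[[[0,0,0.006],[0,0,0]],[[0,0,0.012],[0,0,0]],[[0,0,0.018],[0,0,0]],[[0,0,0.024],[0,0,0]],[[0,0,0.03],[0,0,0]],[[0,0,0.03],[0,0,0]],[[0,0,0.03],[0,0,0]],[[0,0,0.03],[0,0,0]],[[0,0,0.03],[0,0,0]],[[0,0,0.03],[0,0,0]]]'
```

```text
clock: 32.75
position: [0.5084, 0.1134, 0.0911]
ee_rot: [0.987, 0.16, 0.002, 0.0]
ft_force: [1.3, 0.4, 11.0]
grip_width: 0.152
grasp_force: 61.7
```

The clip is on its shoulder stop at 11 N. I'll release and rise.

```bash
python3 -m inch '[[[0,0,-0.015],[0,0,0]],[[0,0,-0.015],[0,0,0]],[[0,0,-0.015],[0,0,0]],[[0,0,-0.015],[0,0,0]],[[0,0,-0.015],[0,0,0]],[[0,0,-0.015],[0,0,0]],[[0,0,-0.015],[0,0,0]],[[0,0,-0.015],[0,0,0]],[[0,0,-0.04],[0,0,0]],[[0,0,-0.08],[0,0,0]]]' 0.45
python3 -m inch '[[[0,0,-0.1],[0,0,0]],[[0,0,-0.2],[0,0,0]],[[0,0,-0.3],[0,0,0]],[[0,0,-0.4],[0,0,0]],[[0,0,-0.5],[0,0,0]],[[0,0,-0.6],[0,0,0]],[[0,0,-0.7],[0,0,0]],[[0,0,-0.8],[0,0,0]],[[0,0,-0.9],[0,0,0]],[[0,0,-1],[0,0,0]]]'
python3 - <<'E'
from h import *
P={}
for n in("wrist","side","scene"):
    im,o=cam(n); cv2.imwrite(f"pics/end_{n}.png",im[:,:,::-1])
    h=cv2.cvtColor(im,cv2.COLOR_RGB2HSV); m=cv2.inRange(h,(4,150,80),(18,255,255))
    q,l,st,ce=cv2.connectedComponentsWithStats(m)
    for i in range(1,q):
        if st[i,4]>25:
            print(n,st[i],ce[i]); 
            if n=="side" and abs(ce[i][0]-223)<25 and ce[i][1]<220: P[n]=ray(n,*ce[i])
            if n=="scene" and abs(ce[i][0]-235)<25: P[n]=ray(n,*ce[i])
            if n=="wrist": P[n]=ray(n,*ce[i],o)
print(tri(*P.values()))
E
```

```text
clock: 33.75
position: [0.5069, 0.113, 0.0962]
ee_rot: [0.987, 0.16, -0.0, 0.0]
ft_force: [0.7, -0.1, 0.3]
grip_width: 0.449
grasp_force: 0.0
clock: 34.75
position: [0.507, 0.113, 0.1768]
ee_rot: [0.987, 0.16, 0.0, 0.0]
ft_force: [-0.5, 0.5, 0.0]
grip_width: 0.452
grasp_force: 0.0
wrist [243 166  24  47 881] [254.02270148 189.09421112]
side [221 160  11  15 139] [225.90647482 166.79136691]
side [432 277  15  19 103] [439.25242718 286.06796117]
scene [501 119  11  14  71] [506.33802817 125.05633803]
scene [494 120   9   9  38] [497.28947368 123.94736842]
scene [232 178  10  15 106] [236.5        184.32075472]
scene [399 361  50  23 403] [422.56327543 373.62282878]
(array([0.51126363, 0.11655083, 0.10440634]), [0.0018890024859823293, 0.0028584354576915143, 0.0023876312309824175])
```

```bash
python3 -c "
from workcell import manip
print(manip.hand_in())"
```

```text
the job is handed in; nothing more can be done
None
```

The pin was pushed home and the clip pressed through the cross hole until the bow snapped over and the shoulder stopped it. It was then released, and the job was handed in at about 35 s; I checked the final seating only from measured positions and forces, having used all 10 picture views.

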